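# Roll the bronze bush up the gutter and lock it with the keeper

## Task

With a fingertip, gently roll the bronze bush up the sloped gutter until it drops into the dip against the yellow end stop; only push it, never lift or flick it. Then push the red keeper arm with a fingertip all the way across the gutter behind the bush so that it cannot roll back. Leave the green tin, the wooden pattern and the steel punch alone.

Things in the scene. Friction and masses are not known exactly. Their poses are not given: they have to be found in the camera images.
- gutter: Fixed sloped gutter, 300 mm long. x axis level, pointing uphill; z up; origin on the bench under its middle. Floor 48 mm wide (centred on y = 0) rises at 6 degrees from 37.4 mm high at x = -130 mm to the crest, 60 mm high at x = +85. Blue side walls 5 mm thick stand 10 mm above the floor line; the lip at the low end (x = -138 to -130) stands 8 mm above the floor, with nothing beyond it.
- ramp (a point): Middle of the gutter floor at the crest (gutter x = 85, z = 60 mm); its x axis runs up along the sloped floor, its z axis is square to that floor.
- seat (a point): Middle of the bush when it is seated in the dip: gutter x = 102, y = 0, z = 79.5 mm. The dip beyond the crest is 4 to 6 mm deep and ends at the face of the yellow stop at x = 127 mm (its top 95 mm above the bench). Axes as the gutter's.
- bush: Copper-coloured round bush with dark bores, 50 mm diameter, 44 mm long, about 0.5 kg, loose across the gutter; slippery on it. Origin at its middle, y axis along its axis (x and z turn as it rolls). Starts at the low end against the lip, middle at about gutter x = -113, z = 64 mm. On the slope it rolls back if let go; past the crest it falls into the dip by itself and stays.
- keeper (a joint): Angle of the red keeper arm about its upright pivot. At 0 it points downhill, parallel to the gutter, outside its wall; growing, the free end swings in towards the gutter (clockwise from above); 1.57 is a hard stop, square across the gutter, 4 mm behind a seated bush. Range -0.9 to 1.57, starts between -0.8 and 0.05. Needs about 1 N near its free end; stays where it is left.
- keeper_tip (a point): Middle of the top face at the free end of the keeper arm, a flat bar 10 mm wide whose underside is 76 mm and top 94 mm above the bench, reaching 80 mm from the pivot. The pivot stands at gutter x = 68, y = -46 mm, beside the gutter.
- tin: Closed green tin with a pale lid, 72 mm diameter, 45 mm high, loose bystander; origin under its centre.
- pattern: Turned wooden pattern, a disc 84 mm across and 14 mm thick with a boss, 36 mm high in all, loose bystander; origin under its centre.
- punch: Upright plain steel punch, 24 mm diameter, 65 mm high, loose bystander; origin under its centre.
There are look-alikes about, which are no part of the job. Of the things shaped like the bush, the copper one is meant.

How it is judged:
By the outcome, as a careful person would: the job done as asked, in the order asked, and still so for the second after the job is handed in, with the robot touching nothing.
It also fails if it takes over 51 s, if anything falls off the work surface, if the arm or the gripper's body presses on something with over 40 N, if the wrist force passes 120 N, or if a joint passes its speed limit or range.

## Robot

A 6-joint arm with a two-finger parallel gripper is mounted at the origin on the work surface. World frame = base frame: x ahead of the robot, y to its left, z up, the work surface at z = 0. Lengths are in mm, angles in rad, forces in N, time in s.
With the tool pointing down it reaches from about 350 to 975 mm from the base axis. Payload 7.1 kg.
Tool frame: the origin (TCP) lies at the very end of the fingers, on their centre line; the grasp point (between the pads) lies tcp_to_grasp behind it (tcp_to_grasp is the distance from the TCP to the grasp point, in mm); z points along the fingers, x is the direction in which the jaws open and shut, and the axes are right-handed (so a half turn about z gives the same grasp; the last joint's range is limited). The gripper opens to 88 mm and grips with 3 to 60 N. Pads are 20 mm wide; open, the fingers measure 115 mm over their backs; the gripper's body (75 mm by 178 mm) begins 61 mm behind the grasp point.
Start: joints at [1.142, 0.423, 1.63, -0, 1.089, -0.019], TCP at [248.984, 573.247, 222.675] pointing down, gripper open.
Joint ranges: [-3, 3], [-0.9, 2.11], [0.09, 2.58], [-1.31, 4.45], [0.11, 2.69], [-2.54, 2.54]. Speed limits (rad/s): [2.39, 2.39, 3.01, 3.14, 3.14, 3.14].

## Interface

Orientations are given as a rotation vector (axis times angle).
In Python, from workcell import get_obs, get_image, close_job, recognise, mark_of, tcp_to_grasp gives the robot as it stands. The module is installed in compiled form; this text tells all that it offers.
- The arm moves only by the tool move_arm, never from a script. Its argument "motion" is a list of rows, each a list of 7 numbers: the shift along the world's x, y, z in mm, then the turn, a rotation vector about the world's x, y, z in rad, then the finger opening in mm, from 0 to 87.8. A call has 1 to 5 rows; each row is the pose to reach, as a shift and turn from the pose commanded when the call began; what a row does not reach only later rows make up. A row lasts 1/12 s, in which the tool goes at most 41.7 mm and 7.16 degrees, less where a joint would pass 70% of its speed; a pose out of reach is approached as far as the arm can. A call with a gripper value outside its range is refused whole. The fingers move at their own pace and stop on an object; the grip force is fixed at half the most. Time passes only in rows, so rows that repeat a pose let the fingers close. It gives the time, the measured TCP pose, the force and the opening at its end, in the units of the state.
- get_obs(): the state, without advancing time (a new reading comes with each control period).
- get_image(name): name is "scene" or "top" or "wrist"; returns a dict with "color" (400x640x3 uint8, red, green, blue), "mtx" (3x3 intrinsics, pixels), "camera_from_world" (4x4, takes a point from world to camera coordinates). Camera axes: x right, y up, looking along -z (the intrinsics and any distortion apply to the point x, -y, -z); pixel columns grow to the right and rows downward; lengths in mm; the calibration is good to about 2 mm. A picture is of the moment at which its call begins. There is no depth.
- close_job(): hands the job in, once; it reports no verdict.
Trained networks look in a picture, given as the dict that the camera call returned (one of the last four; its "shot" number tells which), for a name from the list of things; names that differ only in an ending like _2 or _b are one class to them, and where a whole thing is asked for, a point or a joint stands for the part that bears it (a point fixed in the world has none). Each returns a list of dicts, best first, with "p" (0 to 1); they miss things now and then, are a little off and sometimes report something else, mostly with a low value. They report only what shows in the picture. A call takes as long as a camera call. They do not tell look-alikes from the thing itself.
- recognise(picture, label): "bbox" ([centre column, centre row, width, height] in pixels, round what is visible of it).
- mark_of(picture, label): "location" ([row, column] in pixels: a listed point, or the origin of a listed thing).
The state is a dict: "t": time; "qpos": joint angles; "qvel": joint speeds; "joint_torque": joint torques, N m; "ee_pos": TCP position; "orientation": TCP orientation; "ft_force": force on the tool from outside, world axes, zero at the start; "moment": the same for the moment, N m; "width": finger opening in mm.
Only numpy, scipy, OpenCV 4.12 (cv2) and the standard library are available. Lean on these libraries where they do the work, as an engineer would, in place of code of your own. Each camera call takes 0.05 s, during which the arm holds its last target. There are 200 camera calls.

## Working session

There is one attempt and no reset: what is moved stays moved. The work goes in short steps, Python scripts to look and compute and a tool call to move; the robot and the scene stay as the last step left them, time stands still between calls to the robot, and variables do not carry over. Pictures are saved under pics/ and viewed, about 8 in all and at most 12, crops included, and the job is handed in when it is done.

Besides the shell and the picture viewer there is one more tool, called after ">>>" as a command line: name --pt "numbers of a row" for each row, then --argument value for the rest. move_arm: Moves the arm, as the interface text tells. Its arguments: {"type":"object","properties":{"motion":{"type":"array"}},"required":["motion"]}

```bash
mkdir -p pics; cat > h.py <<'E'
import numpy as np, cv2
from workcell import *
def save(im,n,crop=None,s=1):
    c=im["color"][:,:,::-1]
    if crop: c=c[crop[1]:crop[3],crop[0]:crop[2]]
    cv2.imwrite("pics/"+n,cv2.resize(c,None,fx=s,fy=s))
def ray(im,px):  # px=(col,row)
    K=np.array(im["mtx"]);T=np.array(im["camera_from_world"])
    d=np.linalg.inv(K)@[px[0],px[1],1]; d=np.array([d[0],-d[1],-d[2]])
    R=T[:3,:3]; return -R.T@T[:3,3], R.T@d
def atz(im,px,z):
    o,d=ray(im,px); return o+d*(z-o[2])/d[2]
def proj(im,P):
    T=np.array(im["camera_from_world"]);p=T[:3,:3]@np.array(P,float)+T[:3,3]
    q=np.array(im["mtx"])@[p[0],-p[1],-p[2]]; return q[:2]/q[2]
E
python3 - <<'E'
from h import *
o=get_obs();print({k:np.round(v,3) for k,v in o.items()},tcp_to_grasp)
for n in("top","scene"):
    im=get_image(n);save(im,n+"0.png")
    for l,z in(("gutter",0),("ramp",60),("seat",79.5),("bush",64),("keeper_tip",94),("tin",0),("pattern",0),("punch",0)):
        for m in mark_of(im,l)[:3]:
            r,c=m["location"];print(n,l,round(m["p"],2),np.round([c,r]),np.round(atz(im,(c,r),z)[:2]))
E
```

```text
{'t': np.float64(0.0), 'qpos': array([ 1.142,  0.424,  1.631,  0.   ,  1.089, -0.019]), 'qvel': array([ 0.001,  0.   , -0.   ,  0.001, -0.001, -0.001]), 'joint_torque': array([ 1.0000e-03, -5.4463e+01, -2.7367e+01,  6.4000e-02,  2.3000e-02,
       -0.0000e+00]), 'ee_pos': array([248.76 , 572.776, 221.922]), 'orientation': array([ 2.626e+00,  1.723e+00, -2.000e-03]), 'ft_force': array([-0.227,  0.073,  0.478]), 'moment': array([ 0.006, -0.038, -0.015]), 'width': np.float64(87.831)} 18.700000000000003
top gutter 0.83 [313. 229.] [590. -24.]
top ramp 0.86 [260. 222.] [595.  66.]
top seat 0.82 [251. 219.] [597.  79.]
top bush 0.94 [438. 198.] [ 643. -239.]
top bush 0.77 [399. 303.] [ 463. -172.]
top bush 0.57 [379. 235.] [ 576. -138.]
top keeper_tip 0.95 [322. 198.] [633. -38.]
top keeper_tip 0.24 [359. 161.] [ 698. -100.]
top tin 0.81 [358. 160.] [ 722. -106.]
top pattern 0.63 [296. 153.] [733.  12.]
top punch 0.56 [299. 302.] [456.  -2.]
scene gutter 0.78 [308. 219.] [586. -18.]
scene ramp 0.58 [348. 185.] [589.  58.]
scene seat 0.76 [359. 176.] [593.  75.]
scene bush 0.92 [238. 210.] [ 568. -135.]
scene bush 0.65 [188. 290.] [ 678. -250.]
scene bush 0.39 [364. 279.] [767.  -5.]
scene keeper_tip 0.97 [304. 210.] [632. -43.]
scene tin 0.8 [289. 300.] [ 723. -109.]
scene pattern 0.58 [362. 279.] [736.  14.]
scene punch 0.93 [286. 171.] [464. -11.]
```

View pics/top0.png

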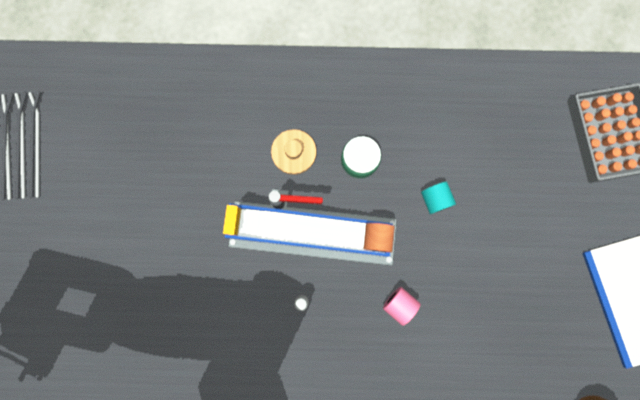

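View pics/scene0.png

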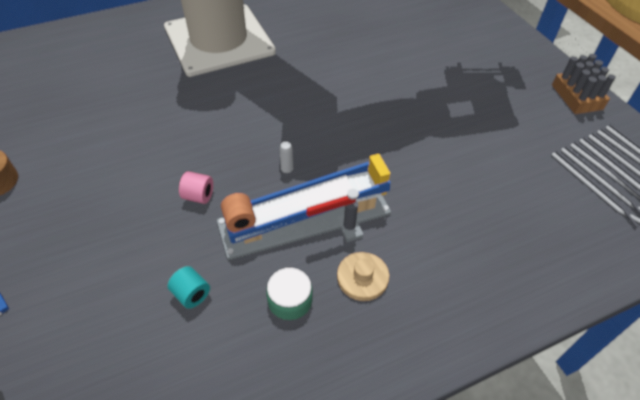

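The gutter runs uphill towards world +y: the bush is at top px (379,237), the yellow stop at (231,220). The red keeper at (275–322,198) is on the +x side and near angle 0. The pink and teal look-alikes stand clear. Next I fit the gutter frame and check it with an overlay.

```bash
python3 - <<'E'
from h import *
from scipy.optimize import least_squares
t=get_image("top");s=get_image("scene")
pts={"gutter":(0,0,0),"ramp":(85,0,60),"seat":(102,0,79.5),"bush":(-113,0,64)}
G=lambda p,q:np.array([p[0]+np.cos(p[2])*q[0]-np.sin(p[2])*q[1],p[1]+np.sin(p[2])*q[0]+np.cos(p[2])*q[1],q[2]])
obs=[]
for im in(t,s):
    for l,q in pts.items():
        ms=[m["location"][::-1] for m in mark_of(im,l)]
        if l=="bush": ms=[min(ms,key=lambda c:np.hypot(*(np.array(c)-proj(im,(574,-137,64)))))]
        obs.append((im,q,ms[0],l))
f=lambda p:np.concatenate([proj(im,G(p,q))-m for im,q,m,l in obs])
r=least_squares(f,[585,-24,1.48],loss="soft_l1",x_scale=[10,10,.1]);p=r.x
print(np.round(p,3));print(np.round(f(p).reshape(-1,2),1))
np.save("g.npy",p)
for im in(t,s):
    m=mark_of(im,"keeper_tip")[0]["location"];k=atz(im,m[::-1],94)
    piv=G(p,(68,-46,94));d=k-piv;print("tip",np.round(k),"piv",np.round(piv),np.hypot(*d[:2]),"ang",p[2]+np.pi-np.arctan2(d[1],d[0]))
out=[]
for im,c in((t,(200,130,420,290)),(s,(200,130,420,290))):
    v=im["color"][:,:,::-1].copy(); v=cv2.resize(v[c[1]:c[3],c[0]:c[2]],None,fx=3.6,fy=3.6,interpolation=cv2.INTER_CUBIC)
    def P(q): a=(proj(im,G(p,q))-[c[0],c[1]]+.5)*3.6; return tuple(int(x) for x in a)
    zf=lambda x:60+(x-85)*np.tan(np.radians(6))
    for y in(-29,29): cv2.line(v,P((-138,y,zf(-138)+10)),P((85,y,zf(85)+10)),(0,255,0),1)
    for y in(-24,24): cv2.line(v,P((127,y,95)),P((-138,y,95)) if 0 else P((127,-y,95)),(255,0,255),1)
    cv2.circle(v,P((68,-46,94)),4,(255,255,0),-1);cv2.circle(v,P((-113,0,64)),4,(255,0,0),-1)
    out.append(v)
cv2.imwrite("pics/ov.png",cv2.resize(np.vstack(out),None,fx=.59,fy=.59))
print(np.linalg.norm(get_obs()["orientation"]))
for q in((-165,0,120),(-160,0,55),(-153,0,55)): print(q,np.round(G(p,q)))
E
```

```text
[585.082 -23.323   1.488]
[[ 0.8  1.1]
 [ 0.9 -0.7]
 [ 3.1  1.6]
 [-0.8  1.6]
 [ 2.3 -0. ]
 [ 3.2  1.6]
 [-0.9 -0.4]
 [ 4.8  2. ]]
tip [634. -42.  94.] piv [637.  41.  94.] 82.6986011863651 ang 6.233857195322136
tip [629. -35.  94.] piv [637.  41.  94.] 76.02156972508723 ang 6.298789637175093
3.141587292305767
(-165, 0, 120) [ 571. -188.  120.]
(-160, 0, 55) [ 572. -183.   55.]
(-153, 0, 55) [ 572. -176.   55.]
```

View pics/ov.png

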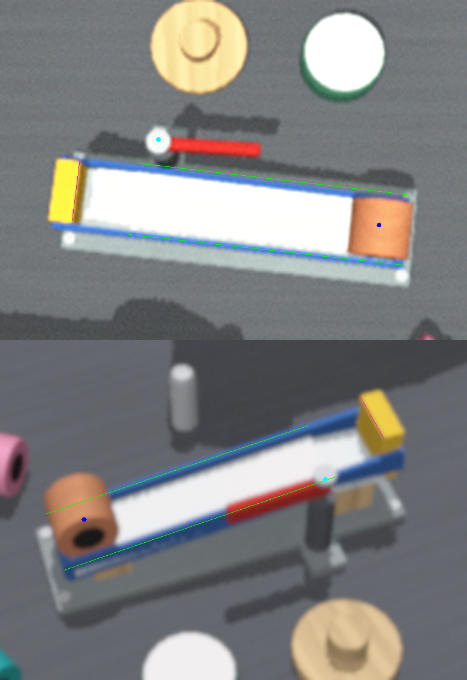

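>>> move_arm --pt "15 -35 0 0 0 0.06 0" --pt "30 -70 0 0 0 0.12 0" --pt "45 -105 0 0 0 0.18 0" --pt "60 -140 0 0 0 0.24 0" --pt "75 -175 0 0 0 0.327 0"

```text
t: 1.92
ee_pos: [324.3, 396.7, 222.7]
orientation: [2.308, 2.132, 0.0]
ft_force: [0.4, -0.7, -0.6]
width: 58.5
```

>>> move_arm --pt "15 -35 0 0 0 0 0" --pt "30 -70 0 0 0 0 0" --pt "45 -105 0 0 0 0 0" --pt "60 -140 0 0 0 0 0" --pt "75 -175 0 0 0 0 0"

```text
t: 2.33
ee_pos: [399.4, 221.6, 223.0]
orientation: [2.311, 2.128, 0.001]
ft_force: [0.5, -0.0, -0.8]
width: 24.7
```

>>> move_arm --pt "15 -35 0 0 0 0 0" --pt "30 -70 0 0 0 0 0" --pt "45 -105 0 0 0 0 0" --pt "60 -140 0 0 0 0 0" --pt "75 -175 0 0 0 0 0"

```text
t: 2.75
ee_pos: [474.5, 46.4, 223.0]
orientation: [2.311, 2.127, 0.001]
ft_force: [1.0, 0.4, 1.0]
width: 0.6
```

>>> move_arm --pt "15 -35 0 0 0 0 0" --pt "30 -70 0 0 0 0 0" --pt "45 -105 0 0 0 0 0" --pt "60 -140 0 0 0 0 0" --pt "75 -175 0 0 0 0 0"

```text
t: 3.17
ee_pos: [549.4, -128.8, 222.8]
orientation: [2.312, 2.127, 0.0]
ft_force: [1.1, 0.7, 0.3]
width: 0.6
```

>>> move_arm --pt "7 -24 0 0 0 0 0" --pt "14 -48 -10 0 0 0 0" --pt "21 -71 -40 0 0 0 0" --pt "21 -71 -76 0 0 0 0" --pt "21 -71 -112 0 0 0 0"

```text
t: 3.58
ee_pos: [571.0, -199.6, 110.2]
orientation: [2.312, 2.123, 0.002]
ft_force: [-0.2, -0.3, -0.8]
width: 0.6
```

```bash
python3 - <<'E'
from h import *
o=get_obs();print(np.round(o["ee_pos"],1),o["ft_force"].round(2),o["moment"].round(3))
w=get_image("wrist");s=get_image("scene")
for im in(w,s):
    print([(round(m["p"],2),np.round(atz(im,m["location"][::-1],64),1)) for m in mark_of(im,"bush")])
    print([(round(m["p"],2),np.round(atz(im,m["location"][::-1],94),1)) for m in mark_of(im,"keeper_tip")])
a=cv2.resize(w["color"],(480,300));b=cv2.resize(s["color"][110:310,150:470],(480,300))
cv2.imwrite("pics/w1.png",np.vstack([a,b])[:,:,::-1])
E
```

```text
[ 571.  -199.6  110.2] [-0.16 -0.29 -0.77] [-0.007 -0.04  -0.002]
[(0.83, array([ 460.6, -183.1,   64. ])), (0.74, array([ 573.1, -136.2,   64. ])), (0.62, array([ 622.6, -240.9,   64. ]))]
[(0.93, array([630.4, -37.8,  94. ]))]
[(0.93, array([ 571.2, -136.7,   64. ])), (0.81, array([ 670.7, -244.5,   64. ])), (0.76, array([ 494.9, -186.5,   64. ])), (0.31, array([598.5,  54.8,  64. ]))]
[(0.97, array([628.4, -38. ,  94. ]))]
```

View pics/w1.png

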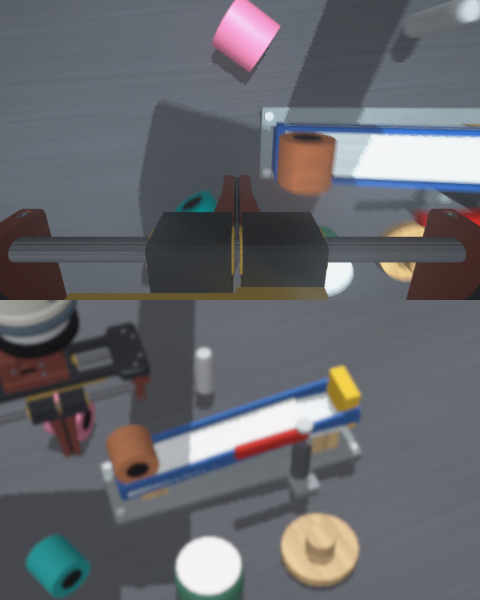

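Both views put the bush at about (572,-136), which agrees with the fit. The fingertip stands behind the lip. I'll lower it to just below the bush's middle height and approach slowly.

>>> move_arm --pt "0 0 -27 0 0 0 0" --pt "0 0 -54 0 0 0 0" --pt "0.5 6 -54 0 0 0 0" --pt "1 12 -54 0 0 0 0" --pt "1.4 17 -54 0 0 0 0"

```text
t: 4.3
ee_pos: [572.8, -180.3, 59.0]
orientation: [2.309, 2.126, 0.002]
ft_force: [0.2, 0.2, 0.6]
width: 0.2
```

>>> move_arm --pt "0.2 2 0 0 0 0 0" --pt "0.4 4 0 0 0 0 0" --pt "0.5 6 0 0 0 0 0" --pt "0.7 8 0.2 0 0 0 0" --pt "0.9 10 0.5 0 0 0 0"

```text
t: 4.72
ee_pos: [572.5, -170.7, 57.6]
orientation: [2.311, 2.127, 0.0]
ft_force: [-0.3, -2.5, -0.1]
width: 1.0
```

>>> move_arm --pt "0.2 2.5 0.3 0 0 0 0" --pt "0.4 5.5 0.6 0 0 0 0" --pt "0.7 9 0.9 0 0 0 0" --pt "1 13 1.3 0 0 0 0" --pt "1.4 17 1.8 0 0 0 0"

```text
t: 5.13
ee_pos: [573.6, -153.4, 58.9]
orientation: [-2.312, -2.127, 0.0]
ft_force: [-0.7, -1.2, 0.3]
width: -0.0
```

```bash
python3 - <<'E'
from h import *
o=get_obs();print(np.round(o["ee_pos"],1),o["ft_force"].round(2),o["t"])
s=get_image("scene");t=get_image("top")
for im in(s,t): print([(round(m["p"],2),np.round(atz(im,m["location"][::-1],66),1)) for m in mark_of(im,"bush")])
a=cv2.resize(t["color"][150:310,200:456],(480,300));b=cv2.resize(s["color"][110:310,150:470],(480,300))
cv2.imwrite("pics/w2.png",np.vstack([a,b])[:,:,::-1])
E
```

```text
[ 573.6 -153.4   58.9] [-0.69 -1.21  0.27] 5.1333
[(0.96, array([ 567.1, -116.8,   66. ])), (0.91, array([ 673.5, -247. ,   66. ]))]
[(0.66, array([ 574.6, -119.7,   66. ]))]
```

View pics/w2.png

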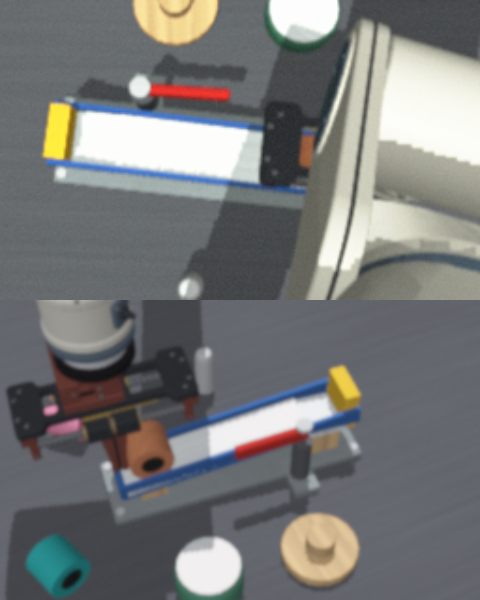

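The tip pushes the bush in good contact (bush at y≈-118, contact force about 1 N). Carry on up the slope.

>>> move_arm --pt "0.4 5 0.5 0 0 0 0" --pt "0.8 10 1 0 0 0 0" --pt "1.2 15 1.6 0 0 0 0" --pt "1.7 20 2.1 0 0 0 0" --pt "2.1 25 2.6 0 0 0 0"

```text
t: 5.75
ee_pos: [575.9, -128.1, 61.7]
orientation: [2.311, 2.128, 0.0]
ft_force: [0.1, -2.1, 1.5]
width: 0.7
```

>>> move_arm --pt "0.4 5 0.5 0 0 0 0" --pt "0.8 10 1 0 0 0 0" --pt "1.2 15 1.6 0 0 0 0" --pt "1.7 20 2.1 0 0 0 0" --pt "2.1 25 2.6 0 0 0 0"

```text
t: 6.17
ee_pos: [577.9, -103.2, 64.2]
orientation: [2.311, 2.128, 0.0]
ft_force: [0.4, -1.8, 0.4]
width: 0.4
```

>>> move_arm --pt "0.4 5 0.5 0 0 0 0" --pt "0.8 10 1 0 0 0 0" --pt "1.2 15 1.6 0 0 0 0" --pt "1.7 20 2.1 0 0 0 0" --pt "2.1 25 2.6 0 0 0 0"

```text
t: 6.58
ee_pos: [580.0, -78.3, 66.8]
orientation: [-2.311, -2.128, 0.0]
ft_force: [0.4, -1.4, 1.6]
width: 0.7
```

```bash
python3 - <<'E'
from h import *
o=get_obs();print(np.round(o["ee_pos"],1),o["ft_force"].round(2),o["t"])
s=get_image("scene")
print([(round(m["p"],2),np.round(atz(s,m["location"][::-1],74),1)) for m in mark_of(s,"bush")])
E
```

```text
[580.  -78.3  66.8] [ 0.4  -1.38  1.6 ] 6.5833
[(0.6, array([ 678.3, -246.7,   74. ])), (0.58, array([ 495.8, -182.1,   74. ])), (0.56, array([578.9, -42.6,  74. ]))]
```

>>> move_arm --pt "0.4 5 0.5 0 0 0 0" --pt "0.8 10 1 0 0 0 0" --pt "1.2 15 1.6 0 0 0 0" --pt "1.7 20 2.1 0 0 0 0" --pt "2.1 25 2.6 0 0 0 0"

```text
t: 7.1
ee_pos: [582.2, -53.2, 69.5]
orientation: [2.311, 2.128, 0.0]
ft_force: [-0.3, -1.7, 0.4]
width: 0.6
```

>>> move_arm --pt "0.4 5 0.5 0 0 0 0" --pt "0.8 10 1 0 0 0 0" --pt "1.2 15 1.6 0 0 0 0" --pt "1.7 20 2.1 0 0 0 0" --pt "2.1 25 2.6 0 0 0 0"

```text
t: 7.52
ee_pos: [584.2, -28.2, 72.0]
orientation: [-2.311, -2.128, 0.0]
ft_force: [-0.2, -0.2, 0.5]
width: 0.2
```

>>> move_arm --pt "0.4 5 0.5 0 0 0 0" --pt "0.8 9.5 1 0 0 0 0" --pt "1.2 14 1.4 0 0 0 0" --pt "1.5 18 1.8 0 0 0 0" --pt "1.8 22 2.2 0 0 0 0"

```text
t: 7.93
ee_pos: [586.0, -6.3, 74.2]
orientation: [2.311, 2.128, 0.0]
ft_force: [-1.0, -1.7, 0.1]
width: 0.4
```

>>> move_arm --pt "0.3 3.5 0.4 0 0 0 0" --pt "0.6 7 0.7 0 0 0 0" --pt "0.8 10 1 0 0 0 0" --pt "1.1 13 1.3 0 0 0 0" --pt "1.3 16 1.6 0 0 0 0"

```text
t: 8.35
ee_pos: [587.3, 9.5, 75.8]
orientation: [2.312, 2.127, 0.0]
ft_force: [0.4, -1.2, 0.4]
width: 0.6
```

>>> move_arm --pt "0.2 2.5 0.2 0 0 0 0" --pt "0.4 5 0.5 0 0 0 0" --pt "0.6 7.5 0.7 0 0 0 0" --pt "0.8 10 1 0 0 0 0" --pt "1.0 12 1.2 0 0 0 0"

```text
t: 8.77
ee_pos: [588.3, 21.5, 77.0]
orientation: [-2.311, -2.128, 0.0]
ft_force: [0.3, -0.9, 1.1]
width: 0.3
```

```bash
python3 - <<'E'
from h import *
o=get_obs();print(np.round(o["ee_pos"],1),o["ft_force"].round(2),o["t"])
s=get_image("scene")
print([(round(m["p"],2),np.round(atz(s,m["location"][::-1],82),1)) for m in mark_of(s,"bush")])
save(s,"s3.png",(200,110,440,260),2.5)
E
```

```text
[588.3  21.5  77. ] [ 0.34 -0.87  1.06] 8.7667
[(0.66, array([ 499.9, -185.8,   82. ])), (0.65, array([582.5,  59.7,  82. ])), (0.57, array([ 682.3, -249.4,   82. ]))]
```

View pics/s3.png

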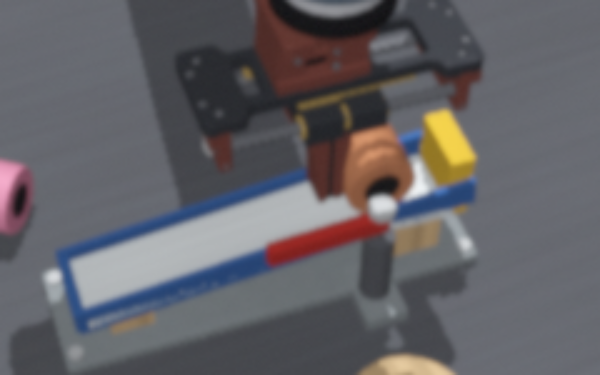

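The bush is just short of the crest; I'll ease it over.

>>> move_arm --pt "0.1 1.5 0 0 0 0 0" --pt "0.2 3 0 0 0 0 0" --pt "0.4 4.5 0 0 0 0 0" --pt "0.5 6 0 0 0 0 0" --pt "0.6 7 0 0 0 0 0"

```text
t: 9.28
ee_pos: [588.9, 28.5, 76.9]
orientation: [-2.311, -2.127, -0.0]
ft_force: [-0.5, 0.5, -0.8]
width: 0.7
```

```bash
python3 - <<'E'
from h import *
o=get_obs();print(np.round(o["ee_pos"],1),o["ft_force"].round(2),o["t"])
s=get_image("scene")
print([(round(m["p"],2),np.round(atz(s,m["location"][::-1],80),1)) for m in mark_of(s,"bush")])
E
```

```text
[588.9  28.5  76.9] [-0.48  0.54 -0.78] 9.2833
[(0.91, array([ 505.2, -180.4,   80. ])), (0.8, array([ 684.8, -244. ,   80. ]))]
```

>>> move_arm --pt "0 0 0 0 0 0 0" --pt "0 0 0 0 0 0 0" --pt "0 0 0 0 0 0 0"

```text
t: 9.63
ee_pos: [588.9, 28.2, 77.0]
orientation: [2.311, 2.128, 0.0]
ft_force: [1.0, -0.2, -0.3]
width: 0.6
```

```bash
python3 - <<'E'
from h import *
s=get_image("scene");t=get_image("top")
for im in(s,t): print([(round(m["p"],2),np.round(atz(im,m["location"][::-1],79.5),1)) for m in mark_of(im,"bush")])
a=cv2.resize(t["color"][150:310,200:456],(480,300));b=cv2.resize(s["color"][130:230,280:440],(480,300))
cv2.imwrite("pics/w4.png",np.vstack([a,b])[:,:,::-1])
E
```

```text
[(0.85, array([ 681.2, -244.8,   79.5])), (0.79, array([585.1,  71.4,  79.5])), (0.73, array([605.5,  48.8,  79.5])), (0.66, array([ 510.5, -182.4,   79.5]))]
[(0.78, array([ 463.4, -171.2,   79.5])), (0.69, array([ 644.2, -233.7,   79.5]))]
```

View pics/w4.png

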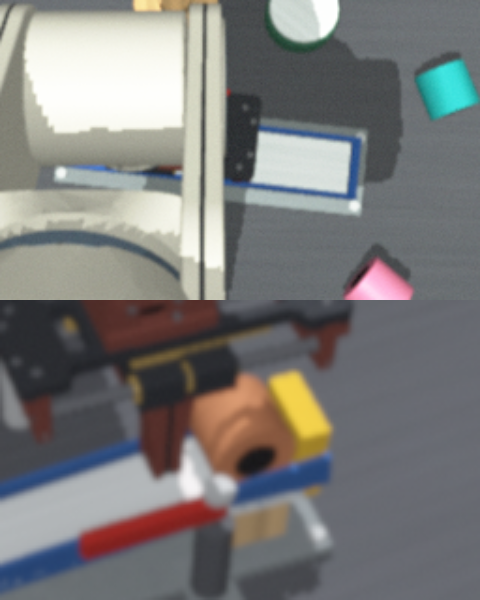

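The bush has dropped off the fingertip and rests against the yellow stop (scene crop about (255,430)). Next I work out the fingertip path for the keeper.

```bash
python3 - <<'E'
from h import *
p=np.load("g.npy");c,s=np.cos(p[2]),np.sin(p[2]);R=np.array([[c,-s],[s,c]])
W=lambda q:p[:2]+R@q
def C(th,gap=0):
    e=np.array([-np.cos(th),np.sin(th)]);n=np.array([-np.sin(th),-np.cos(th)])
    return W(np.array([68,-46])+62*e+(5+gap)*n-[13.5,10])
print("start",C(0,15).round(1))
prev=None
for i in range(0,26):
    th=i*np.pi/2/25; q=C(th)
    if i%5==0: base=q; print(i,"abs",q.round(1),"th",round(th,2))
    else: print(i,(q-base).round(1))
    if i%5==0 and i: print("   end of prev block rel",(q-C((i-5)*np.pi/50)).round(1))
print(get_obs()["ee_pos"].round(1))
E
```

```text
start [660.2 -37.1]
0 abs [645.3 -35.8] th 0.0
1 [-3.9  0.1]
2 [-7.8  0.5]
3 [-11.7   1.1]
4 [-15.5   2. ]
5 abs [626.  -32.7] th 0.31
   end of prev block rel [-19.2   3.1]
6 [-3.7  1.3]
7 [-7.3  2.9]
8 [-10.7   4.7]
9 [-14.1   6.7]
10 abs [608.7 -23.9] th 0.63
   end of prev block rel [-17.3   8.9]
11 [-3.1  2.4]
12 [-6.  5.]
13 [-8.8  7.8]
14 [-11.3  10.7]
15 abs [595.  -10.1] th 0.94
   end of prev block rel [-13.7  13.8]
16 [-2.2  3.2]
17 [-4.2  6.6]
18 [-5.9 10.1]
19 [-7.5 13.7]
20 abs [586.2   7.3] th 1.26
   end of prev block rel [-8.8 17.4]
21 [-1.1  3.8]
22 [-1.9  7.6]
23 [-2.5 11.4]
24 [-2.9 15.3]
25 abs [583.2  26.5] th 1.57
   end of prev block rel [-3.  19.2]
[588.9  28.2  77. ]
```

>>> move_arm --pt "-0.5 -6 0 0 0 0 0" --pt "-0.5 -6 24 0 0 0 0" --pt "-0.5 -6 48 0 0 0 0" --pt "17 -22 48 0 0 0 0" --pt "35 -38 48 0 0 0 0"

```text
t: 10.25
ee_pos: [624.7, -10.0, 126.9]
orientation: [2.309, 2.128, 0.003]
ft_force: [0.1, 0.6, 0.4]
width: 0.6
```

>>> move_arm --pt "18 -14 0 0 0 0 0" --pt "36 -27 0 0 0 0 0" --pt "36 -27 0 0 0 0 0"

```text
t: 10.5
ee_pos: [663.0, -39.5, 125.5]
orientation: [2.311, 2.123, 0.003]
ft_force: [-0.5, -0.3, 0.5]
width: 0.5
```

```bash
python3 - <<'E'
from h import *
print(get_obs()["ee_pos"].round(1))
s=get_image("scene");w=get_image("wrist")
for im in(s,w):
  print([(round(m["p"],2),np.round(atz(im,m["location"][::-1],79.5),1)) for m in mark_of(im,"bush")])
  print([(round(m["p"],2),np.round(atz(im,m["location"][::-1],94),1)) for m in mark_of(im,"keeper_tip")])
a=cv2.resize(w["color"],(480,300));b=cv2.resize(s["color"][130:230,280:440],(480,300))
cv2.imwrite("pics/w5.png",np.vstack([a,b])[:,:,::-1])
E
```

```text
[663.  -39.5 125.5]
[(0.91, array([ 503.8, -181.3,   79.5])), (0.64, array([ 682.7, -247.5,   79.5]))]
[(0.87, array([634.3, -43. ,  94. ]))]
[(0.86, array([ 633.5, -201.5,   79.5]))]
[(0.66, array([679. , -84.2,  94. ])), (0.62, array([631.1, -40.1,  94. ]))]
```

View pics/w5.png

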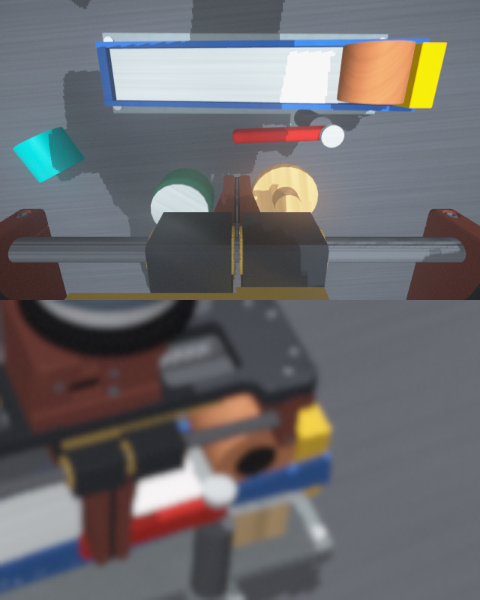

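The bush is seated against the stop, and the keeper is near 0 with the fingertip just outside its free end. Lower and swing it in.

>>> move_arm --pt "0 0 -23 0 0 0 0" --pt "0 0 -45 0 0 0 0" --pt "-5 0.5 -45 0 0 0 0" --pt "-10 1 -45 0 0 0 0" --pt "-14.5 1.3 -45 0 0 0 0"

```text
t: 11.22
ee_pos: [644.9, -35.1, 80.7]
orientation: [2.311, 2.128, 0.0]
ft_force: [0.4, 0.3, -0.2]
width: 0.4
```

>>> move_arm --pt "-3.9 0.1 0 0 0 0 0" --pt "-7.8 0.5 0 0 0 0 0" --pt "-11.7 1.1 0 0 0 0 0" --pt "-15.5 2 0 0 0 0 0" --pt "-19.2 3.1 0 0 0 0 0"

```text
t: 11.63
ee_pos: [626.2, -32.4, 80.7]
orientation: [2.311, 2.127, 0.001]
ft_force: [0.5, -0.3, 0.1]
width: 0.7
```

>>> move_arm --pt "-3.7 1.3 0 0 0 0 0" --pt "-7.3 2.9 0 0 0 0 0" --pt "-10.7 4.7 0 0 0 0 0" --pt "-14.1 6.7 0 0 0 0 0" --pt "-17.3 8.9 0 0 0 0 0"

```text
t: 12.05
ee_pos: [608.4, -23.3, 79.8]
orientation: [-2.311, -2.127, 0.001]
ft_force: [0.9, -0.7, -0.1]
width: 0.3
```

>>> move_arm --pt "-3.1 2.4 0 0 0 0 0" --pt "-6 5 0 0 0 0 0" --pt "-8.8 7.8 0 0 0 0 0" --pt "-11.3 10.7 0 0 0 0 0" --pt "-13.7 13.8 0 0 0 0 0"

```text
t: 12.47
ee_pos: [594.7, -9.4, 79.8]
orientation: [-2.311, -2.127, 0.001]
ft_force: [-0.4, -1.5, 0.4]
width: 0.5
```

```bash
python3 - <<'E'
from h import *
o=get_obs();print(o["ee_pos"].round(1),o["ft_force"].round(2))
p=np.load("g.npy");R=np.array([[np.cos(p[2]),-np.sin(p[2])],[np.sin(p[2]),np.cos(p[2])]])
for n in("wrist","scene"):
  im=get_image(n)
  for m in mark_of(im,"keeper_tip"):
    k=atz(im,m["location"][::-1],94);d=R.T@(k[:2]-p[:2])-[68,-46];print(n,round(m["p"],2),k.round(),"r",np.hypot(*d).round(),"th",np.arctan2(d[1],-d[0]).round(2))
E
```

```text
[594.7  -9.4  79.8] [-0.37 -1.51  0.39]
wrist 0.97 [569.  -4.  94.] r 81.0 th 0.9
scene 0.65 [561.  -2.  94.] r 87.0 th 0.97
```

The keeper follows: angle about 0.93 against 0.94 planned.

>>> move_arm --pt "-2.2 3.2 0 0 0 0 0" --pt "-4.2 6.6 0 0 0 0 0" --pt "-5.9 10.1 0 0 0 0 0" --pt "-7.5 13.7 0 0 0 0 0" --pt "-8.8 17.4 0 0 0 0 0"

```text
t: 13.08
ee_pos: [586.0, 8.1, 79.9]
orientation: [-2.311, -2.127, 0.001]
ft_force: [-1.1, -1.5, 0.6]
width: 0.7
```

>>> move_arm --pt "-1 3 0 0 0 0 0" --pt "-1.7 6.5 0 0 0 0 0" --pt "-2.2 9.5 0 0 0 0 0" --pt "-2.6 12.5 0 0 0 0 0" --pt "-2.8 15 0 0 0 0 0"

```text
t: 13.5
ee_pos: [583.4, 23.1, 79.9]
orientation: [-2.311, -2.128, 0.0]
ft_force: [-0.4, -1.6, -0.5]
width: 0.3
```

>>> move_arm --pt "0 1 0 0 0 0 0" --pt "0.1 2 0 0 0 0 0" --pt "0.2 3 0 0 0 0 0" --pt "0.3 4 0 0 0 0 0"

```text
t: 13.83
ee_pos: [583.9, 26.8, 80.0]
orientation: [-2.312, -2.127, 0.0]
ft_force: [-0.3, -0.4, -0.1]
width: 0.6
```

>>> move_arm --pt "0 0.7 0 0 0 0 0" --pt "0.1 1.4 0 0 0 0 0" --pt "0.2 2 0 0 0 0 0"

```text
t: 14.08
ee_pos: [584.1, 28.8, 80.0]
orientation: [-2.312, -2.127, 0.0]
ft_force: [-0.9, -0.7, -1.3]
width: 0.3
```

>>> move_arm --pt "0 0.5 0 0 0 0 0" --pt "0.1 1 0 0 0 0 0" --pt "0.1 1.5 0 0 0 0 0"

```text
t: 14.33
ee_pos: [584.1, 30.3, 79.9]
orientation: [-2.311, -2.128, 0.0]
ft_force: [-1.4, -1.2, -0.5]
width: 0.6
```

```bash
python3 - <<'E'
from h import *
o=get_obs();print(o["ee_pos"].round(1),o["ft_force"].round(2))
p=np.load("g.npy");R=np.array([[np.cos(p[2]),-np.sin(p[2])],[np.sin(p[2]),np.cos(p[2])]])
for n in("wrist","scene"):
  im=get_image(n);save(im,n+"6.png")
  for m in mark_of(im,"keeper_tip"):
    k=atz(im,m["location"][::-1],94);d=R.T@(k[:2]-p[:2])-[68,-46];print(n,round(m["p"],2),k.round(),"r",np.hypot(*d).round(),"th",np.arctan2(d[1],-d[0]).round(2))
E
```

```text
[584.1  30.3  79.9] [-1.36 -1.23 -0.51]
wrist 0.87 [556.  48.  94.] r 81.0 th 1.57
```

>>> move_arm --pt "0 0.5 0 0 0 0 0" --pt "0.1 1 0 0 0 0 0" --pt "0.1 1.5 0 0 0 0 0"

```text
t: 14.78
ee_pos: [584.3, 30.6, 80.0]
orientation: [2.31, 2.127, -0.002]
ft_force: [-1.0, -10.9, 0.8]
width: 0.3
```

>>> move_arm --pt "0 0.5 0 0 0 0 0" --pt "0.1 1 0 0 0 0 0"

```text
t: 14.95
ee_pos: [584.3, 30.7, 80.0]
orientation: [2.309, 2.127, -0.004]
ft_force: [-1.3, -15.9, 1.8]
width: 0.6
```

The force has risen to 16 N, so the keeper is on its hard stop. Back off, rise and check.

>>> move_arm --pt "-0.3 -4 0 0 0 0 0" --pt "-0.7 -10 0 0 0 0 0" --pt "-1 -14 20 0 0 0 0" --pt "-1 -14 50 0 0 0 0" --pt "-1 -14 85 0 0 0 0"

```text
t: 15.37
ee_pos: [582.1, 18.5, 164.3]
orientation: [-2.31, -2.125, 0.004]
ft_force: [0.8, -0.3, 0.1]
width: 0.4
```

>>> move_arm --pt "0 -35 10 0 0 0 0" --pt "0 -70 20 0 0 0 0" --pt "0 -105 30 0 0 0 0" --pt "0 -140 40 0 0 0 0" --pt "0 -175 40 0 0 0 0"

```text
t: 15.78
ee_pos: [584.5, -158.0, 207.4]
orientation: [2.309, 2.126, 0.004]
ft_force: [0.9, 0.5, -0.5]
width: 0.3
```

```bash
python3 - <<'E'
from h import *
o=get_obs();print(o["ee_pos"].round(1),o["ft_force"].round(2),o["t"])
p=np.load("g.npy");R=np.array([[np.cos(p[2]),-np.sin(p[2])],[np.sin(p[2]),np.cos(p[2])]])
v=[]
for n in("wrist","scene"):
  im=get_image(n);v.append(im["color"])
  for l,z in(("keeper_tip",94),("bush",79.5),("tin",0),("pattern",0),("punch",0)):
   for m in mark_of(im,l)[:3]:
    k=atz(im,m["location"][::-1],z);g=R.T@(k[:2]-p[:2]);print(n,l,round(m["p"],2),k.round(),"gutter",g.round(),"th",np.arctan2(g[1]+46,68-g[0]).round(2) if z==94 else "")
a=cv2.resize(v[0],(480,300));b=cv2.resize(v[1][110:310,150:470],(480,300))
cv2.imwrite("pics/w7.png",np.vstack([a,b])[:,:,::-1])
E
```

```text
[ 584.5 -158.   207.4] [ 0.86  0.54 -0.55] 15.7833
wrist keeper_tip 0.87 [555.  46.  94.] gutter [67. 35.] th 1.55
wrist keeper_tip 0.22 [678. -24.  94.] gutter [  7. -92.] th -0.65
wrist bush 0.73 [589.  78.  80.] gutter [101.   4.] th 
wrist bush 0.7 [ 625. -232.   80.] gutter [-205.  -57.] th 
wrist bush 0.58 [ 463. -179.   80.] gutter [-165.  109.] th 
wrist tin 0.81 [ 727. -108.    0.] gutter [ -72. -148.] th 
wrist pattern 0.84 [732.  15.   0.] gutter [  51. -143.] th 
wrist punch 0.84 [459.  -2.   0.] gutter [ 11. 128.] th 
scene keeper_tip 0.64 [550.  51.  94.] gutter [72. 41.] th 1.61
scene bush 0.86 [587.  82.  80.] gutter [105.   6.] th 
scene bush 0.81 [ 502. -186.   80.] gutter [-169.   69.] th 
scene bush 0.68 [ 684. -246.   79.] gutter [-214. -117.] th 
scene tin 0.97 [ 719. -109.    0.] gutter [ -74. -140.] th 
scene pattern 0.67 [736.  17.   0.] gutter [  53. -147.] th 
scene pattern 0.66 [553.  84.   0.] gutter [104.  40.] th 
scene punch 0.55 [469.  -4.   0.] gutter [  9. 117.] th
```

View pics/w7.png

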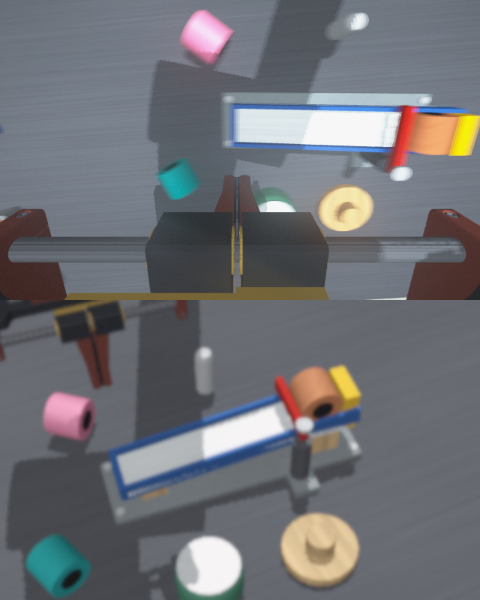

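The bush is seated in the dip against the stop, with the red keeper square across behind it. The tin, pattern and punch are where they were, and the robot is clear of everything. Handing in.

```bash
python3 -c "
from workcell import close_job
print(close_job())"
```

```text
the job is handed in; nothing more can be done
None
```

The job is done and handed in at about 16 s of the 51 s allowed; the hand-in gives no verdict. I rolled the copper bush up the gutter with the closed fingertip, with contact forces up to about 2.5 N, until it dropped into the dip. I then swung the red keeper across behind it onto its hard stop, where I stopped pushing at 16 N.

**Last checks:**
- **Bush:** measured at gutter x of about 101 to 105 mm, where the seat is at 102. The pictures show it against the yellow stop.
- **Keeper:** measured at an angle of 1.55 to 1.61, where the stop is at 1.57.
- **Tin, pattern and punch:** all within about 6 mm of their first positions, which is within the measuring error.
- **Robot:** about 200 mm up and touching nothing.

**Disagreements:**
- The two cameras differed by up to about 8 mm on single points. The scene camera put the bush and keeper tip 4 to 7 mm off the expected points.
- The keeper met its stop about 4 mm later than planned, probably because the fingers are slightly thinner than I assumed and the gutter fit is a few mm off. I therefore went by the rise in force rather than the planned position.

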